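# Line up the canister set by size

## Task

Line up the four steel canisters by size on the row of round pads, one standing upright in the middle of each pad: the smallest goes on the pad at the timer's end of the board, and they get larger step by step towards the steel cup's end. Do not tip any canister over, and leave the timer and the steel cup where they stand.

Things in the scene. Friction and masses are not known exactly. Their poses are not given: they have to be found in the camera images.
- smallest_canister: the smallest of four plain round steel canisters of one graduated set: upright cylinder 42 mm in diameter with straight smooth sides 44 mm high, and a fixed flat lid with a black knob 16 mm wide and 8 mm high on top (total height 52 mm). Loose, at most 0.35 kg. Origin: centre of the underside; z up along its axis.
- small_canister: the second smallest of four plain round steel canisters of one graduated set: upright cylinder 48 mm in diameter with straight smooth sides 60 mm high, and a fixed flat lid with a black knob 16 mm wide and 8 mm high on top (total height 68 mm). Loose, at most 0.35 kg. Origin: centre of the underside; z up along its axis.
- large_canister: the second largest of four plain round steel canisters of one graduated set: upright cylinder 54 mm in diameter with straight smooth sides 76 mm high, and a fixed flat lid with a black knob 16 mm wide and 8 mm high on top (total height 84 mm). Loose, at most 0.35 kg. Origin: centre of the underside; z up along its axis.
- largest_canister: the largest of four plain round steel canisters of one graduated set: upright cylinder 60 mm in diameter with straight smooth sides 92 mm high, and a fixed flat lid with a black knob 16 mm wide and 8 mm high on top (total height 100 mm). Loose, at most 0.35 kg. Origin: centre of the underside; z up along its axis.
- pad_1: round flat black rubber pad, 70 mm in diameter, 2 mm thick, fixed; one of four alike in a straight row, centres 85 mm apart, on a fixed pale wooden board (110 x 520 mm, top 12 mm above the table; the pads' tops 14 mm above it). Counted along the row, this is number 1; pad_1 and pad_4 are the ends. Origin: centre of the pad's underside; y points along the row from pad_1 towards pad_4, x across the row, away from the robot.
- pad_2: round flat black rubber pad, 70 mm in diameter, 2 mm thick, fixed; one of four alike in a straight row, centres 85 mm apart, on a fixed pale wooden board (110 x 520 mm, top 12 mm above the table; the pads' tops 14 mm above it). Counted along the row, this is number 2; pad_1 and pad_4 are the ends. Origin: centre of the pad's underside; y points along the row from pad_1 towards pad_4, x across the row, away from the robot.
- pad_3: round flat black rubber pad, 70 mm in diameter, 2 mm thick, fixed; one of four alike in a straight row, centres 85 mm apart, on a fixed pale wooden board (110 x 520 mm, top 12 mm above the table; the pads' tops 14 mm above it). Counted along the row, this is number 3; pad_1 and pad_4 are the ends. Origin: centre of the pad's underside; y points along the row from pad_1 towards pad_4, x across the row, away from the robot.
- pad_4: round flat black rubber pad, 70 mm in diameter, 2 mm thick, fixed; one of four alike in a straight row, centres 85 mm apart, on a fixed pale wooden board (110 x 520 mm, top 12 mm above the table; the pads' tops 14 mm above it). Counted along the row, this is number 4; pad_1 and pad_4 are the ends. Origin: centre of the pad's underside; y points along the row from pad_1 towards pad_4, x across the row, away from the robot.
- timer: round kitchen twist timer, white foot and red top, 62 mm in diameter, 40 mm high, loose; stands on the board beyond one end of the row of pads (either end), its centre 95 mm from the centre of the end pad. Origin: centre of the underside.
- steel_cup: open steel portion cup, 68 mm in diameter, 42 mm high, loose; stands on the board beyond the other end of the row, its centre 95 mm from that end pad. Origin: centre of the underside.

How it is judged:
By the outcome, as a careful person would: the job done as asked, in the order asked, and still so for the second after the job is handed in, with the robot touching nothing.
It also fails if it takes over 106 s, if anything falls off the work surface, if the arm or the gripper's body presses on something with over 40 N, if the wrist force passes 120 N, or if a joint passes its speed limit or range.

## Robot

A 6-joint arm with a two-finger parallel gripper is mounted at the origin on a cart in front of the work surface, level with it; the furniture and walls round the work are solid. World frame = base frame: x ahead of the robot, y to its left, z up, the work surface at z = 0. Lengths are in m, angles in rad, forces in N, time in s.
With the tool pointing down it reaches from about 0.425 to 0.95 m from the base axis. Payload 3.5 kg.
Tool frame: the origin (TCP) lies midway between the tips of the shut fingers; the grasp point (between the pads) lies 19 mm behind it; x points along the fingers, y is the direction in which the jaws open and shut, and the axes are right-handed (so a half turn about x gives the same grasp; the last joint's range is limited). The gripper opens to 85 mm and grips with 20 to 120 N. Pads are 22 mm wide; open, the fingers measure 114 mm over their backs; the gripper's body (76 mm by 85 mm) begins 54 mm behind the grasp point. The pads swing forward as they close: fully open they stand 13 mm farther back than shut.
Start: joints at [-1.393, 0.286, 1.577, -0, 1.279, -0.15], TCP at [0.217, -0.639, 0.231] pointing down, gripper open.
Joint ranges: [-2.77, 2.77], [-0.9, 2.22], [0.21, 2.48], [-1.53, 4.67], [0.24, 2.81], [-2.84, 2.84]. Speed limits (rad/s): [2.79, 2.79, 3.14, 3.14, 3.14, 3.14].

## Interface

Orientations are given as a unit quaternion [x, y, z, w].
In Python, from plant import sensors, optics, ctrl gives the robot as it stands.
- The arm moves only by the tool arm_command, never from a script. Its argument "increments" is a list that holds one entry, the list of rows, each a list of 4 numbers: the shift along the tool's x, y, z in cm, then the turn about the tool's x in rad. A call has 1 to 20 rows; each row shifts and turns the commanded pose from where the row before left it, along the tool's axes as they then stand; what a row does not reach is not made up. A row lasts 1/8 s, in which the tool goes at most 62.5 mm and 10.7 degrees, less where a joint would pass 70% of its speed; a pose out of reach is approached as far as the arm can. A call with a gripper value outside its range is refused whole. "grip" is the finger opening in cm, from 0 to 8.54, set as the call begins (left out, the last holds). The fingers move at their own pace and stop on an object; "grip_force" is the grip in N (left out, the last holds). Time passes only in rows, so rows that do not move let the fingers close. It gives the time, the measured TCP pose, the force and the opening at its end, in the units of the state.
- sensors.get_state(): the state, without advancing time (a new reading comes with each control period).
- optics.read_camera(name): name is "scene" or "top"; returns the picture (420x560x3 uint8, blue, green, red); there is no depth.
- optics.camera_model(name): a dict with "camera_matrix" (3x3 intrinsics, pixels), "dist" ([k1, k2, p1, p2, k3] as OpenCV has them; the pictures are not rectified), "world_from_camera" (4x4, takes a point from camera to world coordinates). Camera axes: x right, y up, looking along -z (the intrinsics and any distortion apply to the point x, -y, -z); pixel columns grow to the right and rows downward; lengths in m; the calibration is good to about 2 mm. A picture is of the moment at which its call begins. camera_model takes no time and is no camera call.
- ctrl.sign_off(): hands the job in, once; it reports no verdict.
Trained networks look in the newest picture that a camera, given by its name, has taken for a name from the list of things; names that differ only in an ending like _2 or _b are one class to them, and where a whole thing is asked for, a point or a joint stands for the part that bears it (a point fixed in the world has none). Each returns a list of dicts, best first, with "conf" (0 to 1); they miss things now and then, are a little off and sometimes report something else, mostly with a low value. They report only what shows in the picture. A call takes as long as a camera call.
- optics.boxes_of(camera, query): "at" ([row, column] in pixels, amid what is visible of it).
- optics.place_of(camera, query): "at" ([row, column] in pixels: a listed point, or the origin of a listed thing).
The state is a dict: "time": time; "qpos": joint angles; "dq": joint speeds; "joint_efforts": joint torques, N m; "eef_pos": TCP position; "tcp_rot": TCP orientation; "contact_force": force on the tool from outside, world axes, zero at the start; "wrist_torque": the same for the moment, N m; "opening": opening from 0.0 (shut) to 1.0 (fully open).
Only numpy, scipy, OpenCV 4.12 (cv2) and the standard library are available. Lean on these libraries where they do the work, as an engineer would, in place of code of your own. Each camera call takes 0.05 s, during which the arm holds its last target.

## Working session

There is one attempt and no reset: what is moved stays moved. The work goes in short steps, Python scripts to look and compute and a tool call to move; the robot and the scene stay as the last step left them, time stands still between calls to the robot, and variables do not carry over. Pictures are saved under pics/ and viewed, and the job is handed in when it is done.

Besides the shell and the picture viewer there is one more tool, called after "Call:" as name(argument=value, ...) on one line, values as JSON. arm_command: Moves the arm, as the interface text tells. Its arguments: {"type":"object","properties":{"increments":{"type":"array","items":{"type":"array","items":{"type":"array","items":{"type":"number"}}}},"grip":{"type":"number"},"grip_force":{"type":"number"}},"required":["increments"]}

```bash
ls; mkdir -p pics; python3 - <<'E'
from plant import sensors, optics, ctrl
import cv2
s=sensors.get_state();print(s)
for c in("scene","top"):
    cv2.imwrite(f"pics/{c}0.png",optics.read_camera(c)); print(optics.camera_model(c))
E
```

```text
pics
{'time': 0.0, 'qpos': array([-1.39299277e+00,  2.87166704e-01,  1.57818833e+00, -3.59369157e-05,
        1.27858404e+00, -1.50032955e-01]), 'dq': array([-1.81490745e-04, -3.36550849e-04, -5.83228190e-04, -7.45031027e-04,
       -9.53615295e-05,  2.62770896e-04]), 'joint_efforts': array([ 7.06992741e-04, -4.05976439e+01, -2.92623031e+01, -5.22754772e-05,
        5.81347893e-03, -3.92203731e-06]), 'eef_pos': array([ 0.21722781, -0.6383946 ,  0.22994035]), 'tcp_rot': array([-0.69760358, -0.11622223,  0.69765094, -0.11456356]), 'contact_force': array([-0.42358363,  0.42853822,  0.22037859]), 'wrist_torque': array([ 0.02037495, -0.00010472,  0.01340756]), 'opening': 0.9996510586821303}
{'camera_matrix': array([[439.0340342 ,   0.        , 282.70019162],
       [  0.        , 439.0340342 , 216.32152671],
       [  0.        ,   0.        ,   1.        ]]), 'dist': array([-0.08205979,  0.        ,  0.        ,  0.        ,  0.        ]), 'world_from_camera': array([[-0.83731179,  0.3245875 , -0.43994536,  0.08386554],
       [-0.54668723, -0.4875287 ,  0.68077076,  0.7898006 ],
       [ 0.00648369,  0.8105299 ,  0.58566137,  0.68783991],
       [ 0.        ,  0.        ,  0.        ,  1.        ]])}
{'camera_matrix': array([[415.88632277,   0.        , 281.39628153],
       [  0.        , 415.88632277, 210.32201944],
       [  0.        ,   0.        ,   1.        ]]), 'dist': array([0.01949995, 0.        , 0.        , 0.        , 0.        ]), 'world_from_camera': array([[-0.02408412,  0.99200627, -0.12386898,  0.4246325 ],
       [-0.99969249, -0.02463016, -0.00287854,  0.09059137],
       [-0.00590645,  0.12376157,  0.99229441,  0.90173935],
       [ 0.        ,  0.        ,  0.        ,  1.        ]])}
```

View pics/scene0.png

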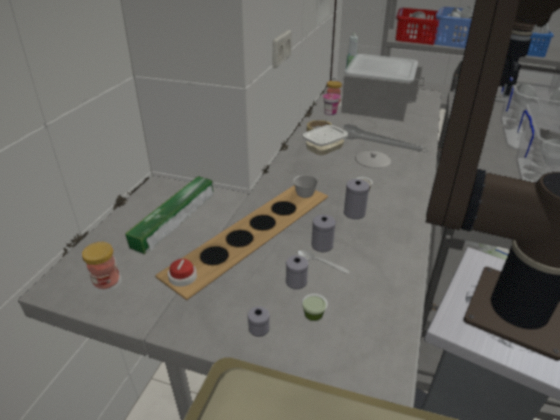

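View pics/top0.png

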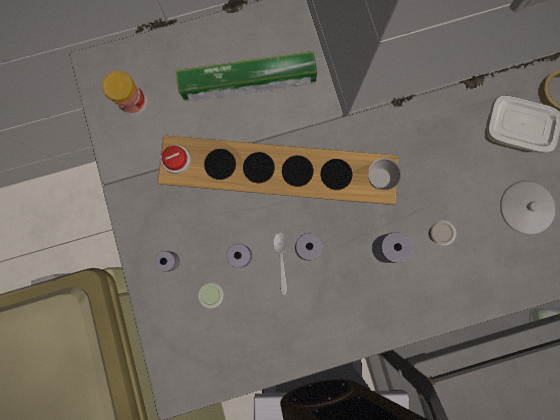

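```bash
cat > h.py <<'E'
from plant import sensors, optics, ctrl
import cv2, numpy as np
def ray(c,at):
    m=optics.camera_model(c);K=m["camera_matrix"];T=m["world_from_camera"]
    u=cv2.undistortPoints(np.array([[[at[1],at[0]]]],float),K,m["dist"])[0,0]
    d=T[:3,:3]@np.array([u[0],-u[1],-1.]);return T[:3,3],d
def onz(c,at,z):
    o,d=ray(c,at);return o+d*(z-o[2])/d[2]
def proj(c,P):
    m=optics.camera_model(c);T=m["world_from_camera"]
    p=(np.atleast_2d(P)-T[:3,3])@T[:3,:3]*[1,-1,-1]
    return cv2.projectPoints(p,np.zeros(3),np.zeros(3),m["camera_matrix"],m["dist"])[0][:,0]
H=dict(smallest_canister=.044,small_canister=.060,large_canister=.076,largest_canister=.092)
E
python3 - <<'E'
from h import *
for c in("top","scene"):
    for q,z in dict(smallest_canister=0,small_canister=0,large_canister=0,largest_canister=0,pad_1=.012,timer=.012,steel_cup=.012).items():
        for r in optics.place_of(c,q): print(c,q,np.round(r["at"],1),round(r["conf"],2),np.round(onz(c,r["at"],z),4))
E
```

```text
top small_canister [255.6 240.8] 0.62 [0.441  0.1831 0.    ]
top large_canister [248. 305.] 0.73 [0.454  0.0442 0.    ]
top large_canister [173.5 336.1] 0.58 [ 0.6161 -0.0294  0.    ]
top largest_canister [248.2 387. ] 0.91 [ 0.4493 -0.1322  0.    ]
top pad_1 [167.8 256.2] 0.75 [0.6306 0.1459 0.012 ]
top pad_1 [175.7 336. ] 0.73 [ 0.6086 -0.0274  0.012 ]
top pad_1 [169.7 297.4] 0.65 [0.6241 0.0561 0.012 ]
top pad_1 [167.7 217.8] 0.59 [0.6329 0.2298 0.012 ]
top timer [159.9 178.5] 0.74 [0.6525 0.3157 0.012 ]
top steel_cup [180.  381.3] 0.71 [ 0.5966 -0.1251  0.012 ]
scene smallest_canister [330.1 262.9] 0.87 [ 0.4232  0.3335 -0.    ]
scene smallest_canister [285.7 293.8] 0.24 [0.4378 0.1949 0.    ]
scene small_canister [284.7 295.7] 0.75 [0.436  0.1899 0.    ]
scene large_canister [242.7 323.7] 0.92 [0.4552 0.0273 0.    ]
scene large_canister [209.5 283.1] 0.33 [ 0.6171 -0.037   0.    ]
scene pad_1 [256.9 214. ] 0.82 [0.6366 0.2283 0.012 ]
scene pad_1 [222.6 263.5] 0.79 [0.6176 0.0548 0.012 ]
scene pad_1 [208.9 285.7] 0.77 [ 0.6035 -0.0288  0.012 ]
scene pad_1 [238.4 235.3] 0.57 [0.6379 0.1463 0.012 ]
scene timer [277.5 182.2] 0.81 [0.6502 0.3206 0.012 ]
scene steel_cup [196.1 305.6] 0.94 [ 0.591  -0.1127  0.012 ]
```

The top view shows the canisters at about (261,166) smallest, (255,238) small, (247,309) large and (247,396) largest. The pads are at about (164,220) to (174,337), with the timer at (158,175) and the cup at (174,384). The smallest therefore goes on the left-hand pad beside the timer. Next I'll refine these positions.

```bash
cat >> h.py <<'E'
APX=dict(smallest_canister=(.423,.333),small_canister=(.44,.188),large_canister=(.454,.038),largest_canister=(.449,-.132))
def dark(c,img,P,r,thr=60):
    u=proj(c,P)[0]; g=img.max(axis=2)
    m=(g<thr).astype(np.uint8); n,l,s,ce=cv2.connectedComponentsWithStats(m)
    best=None
    for i in range(1,n):
        d=np.hypot(*(ce[i]-u))
        if s[i,4]>=6 and d<r and (best is None or s[i,4]>best[0]): best=(s[i,4],ce[i][1],ce[i][0])
    return best
E
python3 - <<'E'
from h import *
im={c:optics.read_camera(c) for c in("top","scene")}
for k,(x,y) in APX.items():
    for c in im:
        z=H[k]+.005
        b=dark(c,im[c],[x,y,z],14)
        print(k,c,proj(c,[x,y,z])[0].round(1),b,b and onz(c,b[1:],z).round(4))
for p in [(.634,.229),(.633,.146),(.621,.055),(.606,-.028)]:
    for c in im:
        b=dark(c,im[c],[*p,.014],12); print(c,b,b and onz(c,b[1:],.014).round(4))
t=cv2.resize(im["top"][225:300,140:430],None,fx=2.75,fy=2.75,interpolation=cv2.INTER_CUBIC);cv2.imwrite("pics/crop1.png",t)
E
```

```text
smallest_canister top [164.6 266. ] (np.int32(39), np.float64(260.84615384615387), np.float64(163.0)) [0.4335 0.3364 0.049 ]
smallest_canister scene [262.6 313.3] (np.int32(22), np.float64(311.8181818181818), np.float64(257.72727272727275)) [0.4329 0.3352 0.049 ]
small_canister top [235.  255.7] (np.int32(42), np.float64(254.92857142857142), np.float64(237.1904761904762)) [0.4413 0.1836 0.065 ]
small_canister scene [295.3 261.5] (np.int32(15), np.float64(259.6), np.float64(296.93333333333334)) [0.4403 0.181  0.065 ]
large_canister top [310.2 246.5] (np.int32(42), np.float64(245.83333333333334), np.float64(309.04761904761904)) [0.4554 0.0403 0.081 ]
large_canister scene [324.1 218.5] (np.int32(11), np.float64(218.63636363636363), np.float64(323.54545454545456)) [0.4548 0.039  0.081 ]
largest_canister top [399.3 246.7] (np.int32(48), np.float64(246.6875), np.float64(397.3541666666667)) [ 0.4491 -0.1283  0.097 ]
largest_canister scene [357.7 182. ] (np.int32(7), np.float64(182.42857142857142), np.float64(357.7142857142857)) [ 0.448  -0.1299  0.097 ]
top (np.int32(748), np.float64(163.73395721925132), np.float64(219.62433155080214)) [0.6412 0.2255 0.014 ]
scene (np.int32(391), np.float64(255.25831202046035), np.float64(213.72634271099744)) [0.6393 0.2259 0.014 ]
top (np.int32(752), np.float64(167.1090425531915), np.float64(258.20877659574467)) [0.6316 0.1414 0.014 ]
scene (np.int32(331), np.float64(238.0785498489426), np.float64(239.12688821752266)) [0.6292 0.142  0.014 ]
top (np.int32(754), np.float64(170.4920424403183), np.float64(297.0875331564987)) [0.6219 0.0569 0.014 ]
scene (np.int32(284), np.float64(222.27464788732394), np.float64(262.2676056338028)) [0.6195 0.0575 0.014 ]
top (np.int32(756), np.float64(173.92328042328043), np.float64(335.978835978836)) [ 0.6122 -0.0273  0.014 ]
scene (np.int32(245), np.float64(207.84081632653061), np.float64(283.2)) [ 0.6102 -0.0269  0.014 ]
```

View pics/crop1.png

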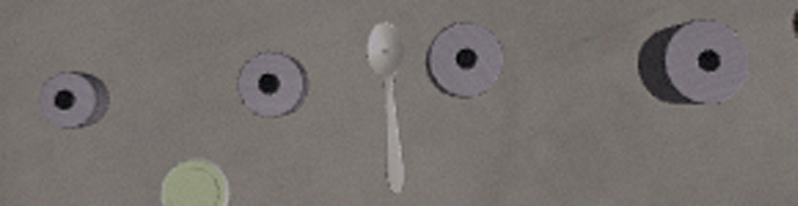

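```bash
python3 - <<'E'
from h import *
from scipy.spatial.transform import Rotation as R
s=sensors.get_state();print(R.from_quat(s["tcp_rot"]).as_matrix().round(3),s["time"])
P=np.array([[.6403,.2257],[.6304,.1417],[.6207,.0572],[.6112,-.0271]])
d=P[3]-P[0];d/=np.linalg.norm(d);print(d,np.arctan2(*d[::-1]), [P.mean(0)+d*.085*k for k in(-1.5,-.5,.5,1.5)])
E
```

```text
[[ 0.     0.322 -0.947]
 [-0.    -0.947 -0.322]
 [-1.     0.     0.   ]] 0.9
[-0.11435562 -0.99343988] -1.6854026660061572 [array([0.64023034, 0.22603858]), array([0.63051011, 0.14159619]), array([0.62078989, 0.05715381]), array([ 0.61106966, -0.02728858])]
```

Call:
arm_command(increments=[[[0,0,0,-0.141],[0,0,0,-0.141],[0,0,0,-0.141],[0,0,0,-0.141],[0,0,0,-0.141],[0,0,0,-0.141],[0,0,0,-0.141],[0,0,0,-0.141],[0,0,0,0]]], grip=8.54)

```text
time: 2.02
eef_pos: [0.2173, -0.639, 0.2313]
tcp_rot: [0.528, 0.47, -0.528, 0.47]
contact_force: [-0.2, -0.1, 0.7]
opening: 0.998
```

```bash
cat >> h.py <<'E'
from scipy.spatial.transform import Rotation as R
PADS=[(.6402,.2260),(.6305,.1416),(.6208,.0572),(.6111,-.0273)]
def go(x,y,z,ang=-.115):
    s=sensors.get_state();M=R.from_quat(s["tcp_rot"]).as_matrix()
    a=np.arctan2(M[1,1],M[0,1])
    print("t",round(s["time"],2),"pos",s["eef_pos"].round(4),"x",M[:,0].round(3),"need cm",(100*M.T@(np.array([x,y,z])-s["eef_pos"])).round(2),"turn",round(a-ang,3),"F",s["contact_force"].round(1),"open",round(s["opening"]*85.4,1))
E
python3 -c "
from h import *
go(.4485,-.129,.23)"
```

```text
t 2.02 pos [ 0.2173 -0.639   0.2313] x [ 0.  0. -1.] need cm [  0.13  17.02 -53.35] turn -0.002 F [-0.2 -0.1  0.7] open 85.2
```

Call:
arm_command(increments=[[[0,1.06,-3.33,0],[0,1.06,-3.33,0],[0,1.06,-3.33,0],[0,1.06,-3.33,0],[0,1.06,-3.33,0],[0,1.06,-3.33,0],[0,1.06,-3.33,0],[0,1.06,-3.33,0],[0,1.06,-3.33,0],[0,1.06,-3.33,0],[0,1.06,-3.33,0],[0,1.06,-3.33,0],[0,1.06,-3.33,0],[0,1.06,-3.33,0],[0,1.06,-3.33,0],[0,1.06,-3.33,0],[0,0,0,0],[0,0,0,0]]])

```text
time: 4.28
eef_pos: [0.4469, -0.1295, 0.2315]
tcp_rot: [-0.528, -0.47, 0.528, -0.47]
contact_force: [0.4, -0.6, 0.7]
opening: 0.997
```

```bash
python3 -c "
from h import *
go(.4485,-.129,.041)"
```

```text
t 4.28 pos [ 0.4469 -0.1295  0.2315] x [ 0.    -0.001 -1.   ] need cm [19.05  0.15 -0.08] turn -0.001 F [ 0.4 -0.6  0.7] open 85.2
```

Call:
arm_command(increments=[[[3,0.15,-0.08,0],[3,0,0,0],[3,0,0,0],[3,0,0,0],[3,0,0,0],[2,0,0,0],[1,0,0,0],[1,0,0,0],[0,0,0,0]]])

```text
time: 5.4
eef_pos: [0.4483, -0.1288, 0.0411]
tcp_rot: [-0.528, -0.47, 0.528, -0.47]
contact_force: [0.2, -0.3, -0.3]
opening: 1.001
```

Call:
arm_command(increments=[[[0,0,0,0],[0,0,0,0],[0,0,0,0],[0,0,0,0],[0,0,0,0],[0,0,0,0],[0,0,0,0],[0,0,0,0]]], grip=4.5, grip_force=40)

```text
time: 6.4
eef_pos: [0.4493, -0.129, 0.0423]
tcp_rot: [0.528, 0.47, -0.528, 0.471]
contact_force: [0.2, 0.2, 5.8]
opening: 0.694
```

```bash
python3 -c "
from h import *
go(.6111,-.0273,.1)
cv2.imwrite('pics/s1.png',optics.read_camera('scene'))"
```

```text
t 6.4 pos [ 0.4493 -0.129   0.0423] x [ 0.001 -0.001 -1.   ] need cm [ -5.76  14.91 -11.95] turn 0.0 F [0.2 0.2 5.8] open 59.3
```

View pics/s1.png

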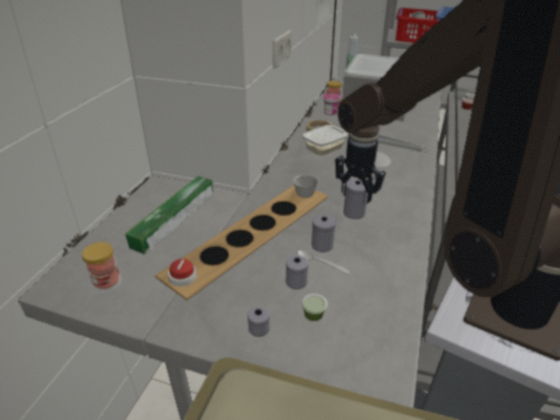

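Call:
arm_command(increments=[[[-0.5,0,0,0],[-1,0,0,0],[-2,0,0,0],[-2,0,0,0],[-2,0,0,0],[-1,0,0,0],[0,1.2,-0.95,0],[0,2.5,-2,0],[0,2.5,-2,0],[0,2.5,-2,0],[0,2.5,-2,0],[0,2.5,-2,0],[0,1.2,-1,0],[0,0,0,0],[0,0,0,0]]])

```text
time: 8.32
eef_pos: [0.6093, -0.0272, 0.1256]
tcp_rot: [-0.528, -0.471, 0.528, -0.47]
contact_force: [-0.0, 0.1, -2.3]
opening: 0.692
```

```bash
python3 -c "
from h import *
go(.6111,-.0273,.0573)
for c in ('scene','top'): cv2.imwrite('pics/%s2.png'%c,optics.read_camera(c))"
```

```text
t 8.32 pos [ 0.6093 -0.0272  0.1256] x [-0.002  0.    -1.   ] need cm [ 6.83  0.19 -0.01] turn -0.0 F [-0.   0.1 -2.3] open 59.1
```

View pics/scene2.png

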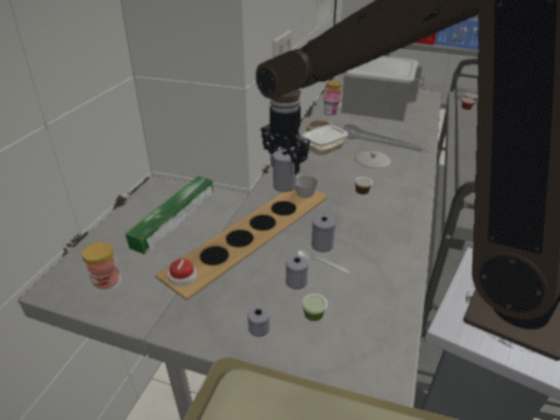

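The canister is held upright above the board at about (170,285). Lowering it.

Call:
arm_command(increments=[[[1.5,0.19,0,0],[2,0,0,0],[1.5,0,0,0],[0.8,0,0,0],[0.4,0,0,0],[0.3,0,0,0],[0.2,0,0,0],[0.1,0,0,0],[0,0,0,0]]])

```text
time: 9.55
eef_pos: [0.6123, -0.0272, 0.0585]
tcp_rot: [0.528, 0.47, -0.528, 0.471]
contact_force: [-0.1, 0.5, -1.6]
opening: 0.69
```

```bash
python3 -c "
from h import *
go(.6111,-.0273,.0573)"
```

```text
t 9.55 pos [ 0.6123 -0.0272  0.0585] x [ 0. -0. -1.] need cm [ 0.12 -0.12  0.02] turn -0.0 F [-0.1  0.5 -1.6] open 58.9
```

Call:
arm_command(increments=[[[0.1,-0.1,0,0],[0.1,0,0,0],[0,0,0,0],[0,0,0,0]]])

```text
time: 10.05
eef_pos: [0.6112, -0.0271, 0.0563]
tcp_rot: [0.528, 0.47, -0.528, 0.47]
contact_force: [0.0, 0.2, -2.2]
opening: 0.696
```

Call:
arm_command(increments=[[[0,0,0,0],[0,0,0,0],[0,0,0,0],[0,0,0,0],[0,0,0,0],[0,0,0,0]]], grip=8.54)

```text
time: 10.8
eef_pos: [0.6111, -0.0271, 0.0563]
tcp_rot: [-0.528, -0.47, 0.528, -0.47]
contact_force: [-0.3, -0.3, 0.3]
opening: 0.999
```

```bash
python3 -c "
from h import *
go(.455,.040,.16)"
```

```text
t 10.8 pos [ 0.6111 -0.0271  0.0563] x [-0.  0. -1.] need cm [-10.37 -16.28  -4.87] turn 0.0 F [-0.3 -0.3  0.3] open 85.3
```

Call:
arm_command(increments=[[[-1,0,0,0],[-2,0,0,0],[-3,0,0,0],[-3,0,0,0],[-2,0,0,0],[0,-2.3,-0.69,0],[0,-3.5,-1.05,0],[0,-3.5,-1.05,0],[0,-3.5,-1.05,0],[0,-2.3,-0.69,0],[0,-1.18,-0.34,0],[0,0,0,0],[0,0,0,0]]])

```text
time: 12.42
eef_pos: [0.4559, 0.0396, 0.1668]
tcp_rot: [0.528, 0.47, -0.528, 0.471]
contact_force: [0.1, -0.4, 0.1]
opening: 0.999
```

```bash
python3 -c "
from h import *
go(.455,.040,.026)
im={c:optics.read_camera(c) for c in('top','scene')}
for c in im:
  for nm,x,y,z in(('pick',.455,.04,.081),('placed',.6111,-.0273,.111)):
    b=dark(c,im[c],[x,y,z],8); print(c,nm,b,b and onz(c,b[1:],z).round(4))
cv2.imwrite('pics/top3.png',im['top']);cv2.imwrite('pics/scene3.png',im['scene'])
"
```

```text
t 12.43 pos [0.4559 0.0396 0.1668] x [ 0.001 -0.    -1.   ] need cm [14.08 -0.11 -0.03] turn -0.0 F [ 0.1 -0.4  0.1] open 85.3
top pick None None
top placed (np.int32(39), np.float64(163.43589743589743), np.float64(341.9230769230769)) [ 0.6121 -0.0267  0.111 ]
scene pick (np.int32(11), np.float64(218.63636363636363), np.float64(323.54545454545456)) [0.4548 0.039  0.081 ]
scene placed (np.int32(6), np.float64(176.33333333333334), np.float64(283.5)) [ 0.6114 -0.0287  0.111 ]
```

View pics/top3.png

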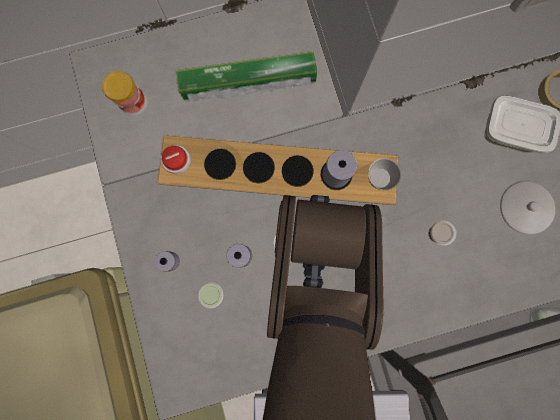

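The largest canister stands on the pad beside the cup, with its knob at (163,342). Measured in both cameras, it is within about 1–1.5 mm of the pad centre. Next is the large one.

Call:
arm_command(increments=[[[2,0,0,0],[3,0,0,0],[3,0,0,0],[3,0,0,0],[1.5,0,0,0],[1,0,0,0],[0.5,0,0,0],[0,0,0,0],[0,0,0,0]]])

```text
time: 13.65
eef_pos: [0.4557, 0.0399, 0.0271]
tcp_rot: [0.528, 0.47, -0.528, 0.471]
contact_force: [0.9, -0.5, -0.2]
opening: 0.998
```

Call:
arm_command(increments=[[[0,0,0,0],[0,0,0,0],[0,0,0,0],[0,0,0,0],[0,0,0,0],[0,0,0,0],[0,0,0,0],[0,0,0,0]]], grip=4.0)

```text
time: 14.65
eef_pos: [0.4556, 0.0399, 0.0269]
tcp_rot: [0.528, 0.47, -0.528, 0.471]
contact_force: [-0.8, 0.2, 4.6]
opening: 0.629
```

```bash
python3 -c "
from h import *
go(.6208,.0572,.1)"
```

```text
t 14.65 pos [0.4556 0.0399 0.0269] x [ 0.001 -0.    -1.   ] need cm [-7.3  16.22 -3.61] turn 0.0 F [-0.8  0.2  4.6] open 53.7
```

Call:
arm_command(increments=[[[-0.5,0,0,0],[-1,0,0,0],[-2,0,0,0],[-2,0,0,0],[-2,0,0,0],[-1,0,0,0],[0,1.4,-0.3,0],[0,2.7,-0.6,0],[0,2.7,-0.6,0],[0,2.7,-0.6,0],[0,2.7,-0.6,0],[0,2.7,-0.6,0],[0,1.35,-0.3,0],[0,0,0,0],[0,0,0,0]]])

```text
time: 16.52
eef_pos: [0.6196, 0.0572, 0.1105]
tcp_rot: [-0.527, -0.471, 0.528, -0.47]
contact_force: [0.1, 0.4, -1.3]
opening: 0.622
```

```bash
python3 -c "
from h import *
go(.6208,.0572,.041)"
```

```text
t 16.52 pos [0.6196 0.0572 0.1105] x [-0.002  0.    -1.   ] need cm [ 6.95  0.13 -0.02] turn 0.0 F [ 0.1  0.4 -1.3] open 53.2
```

Call:
arm_command(increments=[[[1.5,0.1,0,0],[2,0,0,0],[1.5,0,0,0],[0.8,0,0,0],[0.5,0,0,0],[0.3,0,0,0],[0.2,0,0,0],[0.1,0,0,0],[0,0,0,0],[0,0,0,0]]])

```text
time: 17.77
eef_pos: [0.6217, 0.057, 0.0426]
tcp_rot: [0.528, 0.47, -0.528, 0.471]
contact_force: [-0.1, -0.2, -1.3]
opening: 0.626
```

```bash
python3 -c "
from h import *
go(.6208,.0572,.041)"
```

```text
t 17.77 pos [0.6217 0.057  0.0426] x [ 0. -0. -1.] need cm [ 0.16 -0.1  -0.01] turn -0.0 F [-0.1 -0.2 -1.3] open 53.4
```

Call:
arm_command(increments=[[[0.1,-0.05,0,0],[0.1,0,0,0],[0.05,0,0,0],[0,0,0,0]]])

```text
time: 18.27
eef_pos: [0.6211, 0.057, 0.0409]
tcp_rot: [-0.528, -0.471, 0.528, -0.47]
contact_force: [-4.0, -1.1, 4.1]
opening: 0.622
```

Call:
arm_command(increments=[[[0,0,0,0],[0,0,0,0],[0,0,0,0],[0,0,0,0],[0,0,0,0],[0,0,0,0]]], grip=8.54)

```text
time: 19.02
eef_pos: [0.6211, 0.057, 0.0398]
tcp_rot: [0.528, 0.47, -0.528, 0.47]
contact_force: [0.7, 1.0, 0.5]
opening: 0.998
```

```bash
python3 -c "
from h import *
go(.441,.182,.15)"
```

```text
t 19.02 pos [0.6211 0.057  0.0398] x [ 0. -0. -1.] need cm [-11.02 -19.32 -10.35] turn 0.0 F [0.7 1.  0.5] open 85.2
```

Call:
arm_command(increments=[[[-1,0,0,0],[-2,0,0,0],[-3,0,0,0],[-3,0,0,0],[-2,0,0,0],[0,-2,-1.05,0],[0,-3.5,-1.9,0],[0,-3.5,-1.9,0],[0,-3.5,-1.9,0],[0,-3.5,-1.9,0],[0,-2.3,-1.2,0],[0,-1,-0.5,0],[0,0,0,0],[0,0,0,0]]])

```text
time: 20.78
eef_pos: [0.4422, 0.1816, 0.1501]
tcp_rot: [0.528, 0.47, -0.528, 0.47]
contact_force: [0.0, 0.4, -0.1]
opening: 1.001
```

```bash
python3 -c "
from h import *
go(.441,.182,.014)
im={c:optics.read_camera(c) for c in('top','scene')}
for c in im:
  for nm,x,y,z in(('pick',.441,.182,.065),('placed',.6208,.0572,.095)):
    b=dark(c,im[c],[x,y,z],8); print(c,nm,b,b and onz(c,b[1:],z).round(4))
cv2.imwrite('pics/top4.png',im['top']);cv2.imwrite('pics/scene4.png',im['scene'])
"
```

```text
t 20.77 pos [0.4422 0.1816 0.1501] x [ 0.001 -0.    -1.   ] need cm [13.61 -0.14 -0.03] turn -0.001 F [ 0.   0.4 -0.1] open 85.4
top pick None None
top placed (np.int32(38), np.float64(161.3684210526316), np.float64(298.05263157894734)) [0.6223 0.0576 0.095 ]
scene pick (np.int32(14), np.float64(259.64285714285717), np.float64(296.7857142857143)) [0.4404 0.1813 0.065 ]
scene placed (np.int32(6), np.float64(195.33333333333334), np.float64(261.5)) [0.6211 0.0556 0.095 ]
```

View pics/scene4.png

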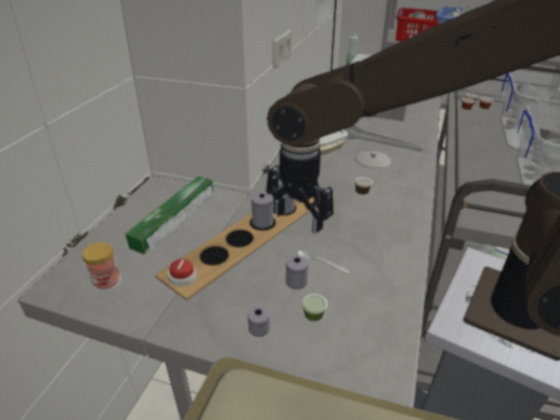

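Large stands upright on the third pad at about (210,262), within about 1.5 mm of centre. Next is the small one.

Call:
arm_command(increments=[[[2,-0.1,0,0],[3,0,0,0],[3,0,0,0],[3,0,0,0],[1.5,0,0,0],[0.8,0,0,0],[0.3,0,0,0],[0,0,0,0],[0,0,0,0]]])

```text
time: 22.0
eef_pos: [0.4409, 0.1823, 0.0147]
tcp_rot: [0.528, 0.47, -0.527, 0.471]
contact_force: [-0.5, 0.4, 0.3]
opening: 0.999
```

Call:
arm_command(increments=[[[0,0,0,0],[0,0,0,0],[0,0,0,0],[0,0,0,0],[0,0,0,0],[0,0,0,0],[0,0,0,0],[0,0,0,0],[0,0,0,0]]], grip=3.4)

```text
time: 23.12
eef_pos: [0.4405, 0.1822, 0.0143]
tcp_rot: [0.528, 0.47, -0.528, 0.47]
contact_force: [-1.0, -0.4, 4.8]
opening: 0.552
```

```bash
python3 -c "
from h import *
go(.6305,.1416,.1)"
```

```text
t 23.12 pos [0.4405 0.1822 0.0143] x [ 0.  0. -1.] need cm [-8.57 19.34  1.85] turn -0.0 F [-1.  -0.4  4.8] open 47.1
```

Lift 8.5 cm and move y +19.3, z +1.85. Placing height for the TCP is about 0.0285.

Call:
arm_command(increments=[[[-0.5,0,0,0],[-1,0,0,0],[-2,0,0,0],[-2,0,0,0],[-2,0,0,0],[-1,0,0,0],[0,1.4,0.15,0],[0,3,0.3,0],[0,3,0.3,0],[0,3,0.3,0],[0,3,0.3,0],[0,3,0.3,0],[0,2,0.15,0],[0,1,0.05,0],[0,0,0,0],[0,0,0,0]]])

```text
time: 25.12
eef_pos: [0.63, 0.1416, 0.0982]
tcp_rot: [-0.527, -0.471, 0.528, -0.47]
contact_force: [-0.0, 0.2, -1.1]
opening: 0.553
```

```bash
python3 -c "
from h import *
go(.6305,.1416,.0285)"
```

```text
t 25.12 pos [0.63   0.1416 0.0982] x [-0.002  0.    -1.   ] need cm [ 6.97  0.06 -0.  ] turn 0.0 F [-0.   0.2 -1.1] open 47.3
```

Call:
arm_command(increments=[[[1.5,0,0,0],[2,0,0,0],[1.5,0,0,0],[0.8,0,0,0],[0.5,0,0,0],[0.3,0,0,0],[0.2,0,0,0],[0.1,0,0,0],[0,0,0,0],[0,0,0,0]]])

```text
time: 26.38
eef_pos: [0.631, 0.1415, 0.0301]
tcp_rot: [0.528, 0.47, -0.528, 0.471]
contact_force: [-1.2, -0.5, -1.1]
opening: 0.551
```

```bash
python3 -c "
from h import *
go(.6305,.1416,.0285)"
```

```text
t 26.38 pos [0.631  0.1415 0.0301] x [ 0.  0. -1.] need cm [ 0.16 -0.05 -0.  ] turn 0.0 F [-1.2 -0.5 -1.1] open 47.1
```

Call:
arm_command(increments=[[[0.1,-0.05,0,0],[0.1,0,0,0],[0.05,0,0,0],[0,0,0,0]]])

```text
time: 26.88
eef_pos: [0.6304, 0.1415, 0.0283]
tcp_rot: [-0.528, -0.471, 0.528, -0.47]
contact_force: [-3.7, -1.0, 5.9]
opening: 0.552
```

Call:
arm_command(increments=[[[0,0,0,0],[0,0,0,0],[0,0,0,0],[0,0,0,0],[0,0,0,0],[0,0,0,0]]], grip=8.54)

```text
time: 27.62
eef_pos: [0.6304, 0.1415, 0.0273]
tcp_rot: [0.528, 0.47, -0.528, 0.47]
contact_force: [-0.3, 0.2, 0.1]
opening: 0.999
```

```bash
python3 -c "
from h import *
go(.433,.336,.135)"
```

```text
t 27.62 pos [0.6304 0.1415 0.0273] x [ 0.  0. -1.] need cm [-10.77 -21.84 -17.05] turn 0.0 F [-0.3  0.2  0.1] open 85.3
```

Call:
arm_command(increments=[[[-1,0,0,0],[-2,0,0,0],[-3,0,0,0],[-3,0,0,0],[-1.8,0,0,0],[0,-2,-1.6,0],[0,-3.5,-2.7,0],[0,-3.5,-2.7,0],[0,-3.5,-2.7,0],[0,-3.5,-2.7,0],[0,-3,-2.35,0],[0,-1.8,-1.5,0],[0,-1,-0.8,0],[0,0,0,0],[0,0,0,0]]])

```text
time: 29.5
eef_pos: [0.4335, 0.3355, 0.1351]
tcp_rot: [-0.528, -0.47, 0.528, -0.47]
contact_force: [-0.3, -0.0, 0.0]
opening: 0.998
```

```bash
python3 -c "
from h import *
go(.433,.336,.006)
im={c:optics.read_camera(c) for c in('top','scene')}
for c in im:
  for nm,x,y,z in(('pick',.433,.336,.049),('placed',.6305,.1416,.079)):
    b=dark(c,im[c],[x,y,z],8); print(c,nm,b,b and onz(c,b[1:],z).round(4))
cv2.imwrite('pics/scene5.png',im['scene'])
"
```

```text
t 29.5 pos [0.4335 0.3355 0.1351] x [-0. -0. -1.] need cm [12.91 -0.06 -0.05] turn -0.0 F [-0.3 -0.   0. ] open 85.3
top pick (np.int32(38), np.float64(260.94736842105266), np.float64(162.78947368421052)) [0.4333 0.3369 0.049 ]
top placed (np.int32(38), np.float64(160.0), np.float64(255.5)) [0.6313 0.1429 0.079 ]
scene pick (np.int32(18), np.float64(311.6666666666667), np.float64(258.0)) [0.4327 0.3346 0.049 ]
scene placed None None
```

View pics/scene5.png

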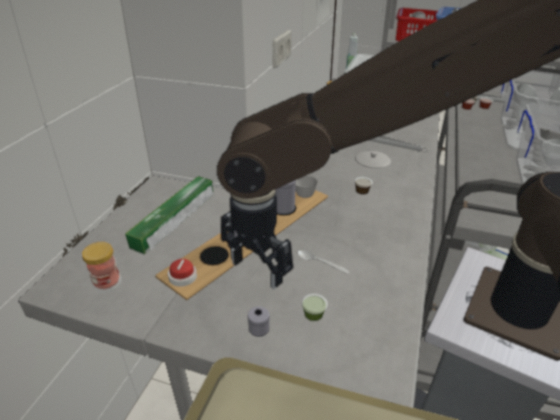

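The smallest is at (320,259) and the pick position is confirmed. The small canister's position agrees in the top view.

Call:
arm_command(increments=[[[2,-0.05,-0.05,0],[3,0,0,0],[3,0,0,0],[2.5,0,0,0],[1.3,0,0,0],[0.7,0,0,0],[0.4,0,0,0],[0,0,0,0],[0,0,0,0]]])

```text
time: 30.72
eef_pos: [0.4334, 0.3368, 0.0071]
tcp_rot: [0.528, 0.47, -0.527, 0.471]
contact_force: [0.1, -0.1, 0.1]
opening: 0.999
```

Call:
arm_command(increments=[[[0,0,0,0],[0,0,0,0],[0,0,0,0],[0,0,0,0],[0,0,0,0],[0,0,0,0],[0,0,0,0],[0,0,0,0],[0,0,0,0]]], grip=2.8)

```text
time: 31.85
eef_pos: [0.4331, 0.3367, 0.0067]
tcp_rot: [0.528, 0.47, -0.528, 0.47]
contact_force: [-0.7, -0.1, 5.6]
opening: 0.48
```

```bash
python3 -c "
from h import *
go(.6402,.226,.09)"
```

```text
t 31.85 pos [0.4331 0.3367 0.0067] x [ 0.  0. -1.] need cm [-8.32 21.85  8.61] turn -0.0 F [-0.7 -0.1  5.6] open 41.0
```

Call:
arm_command(increments=[[[-0.5,0,0,0],[-1,0,0,0],[-2,0,0,0],[-2,0,0,0],[-2,0,0,0],[-1,0,0,0],[0,1.6,0.6,0],[0,3,1.2,0],[0,3.5,1.4,0],[0,3.5,1.4,0],[0,3.5,1.4,0],[0,3.5,1.4,0],[0,2.2,0.8,0],[0,1,0.4,0],[0,0,0,0],[0,0,0,0]]])

```text
time: 33.85
eef_pos: [0.6386, 0.2263, 0.0907]
tcp_rot: [-0.527, -0.471, 0.528, -0.47]
contact_force: [0.0, -0.2, -1.1]
opening: 0.48
```

```bash
python3 -c "
from h import *
go(.6402,.226,.0207)"
```

```text
t 33.85 pos [0.6386 0.2263 0.0907] x [-0.002 -0.    -1.   ] need cm [7.   0.17 0.01] turn 0.001 F [ 0.  -0.2 -1.1] open 41.0
```

Call:
arm_command(increments=[[[1.5,0.1,0,0],[2,0,0,0],[1.5,0,0,0],[0.8,0,0,0],[0.5,0,0,0],[0.3,0,0,0],[0.2,0,0,0],[0.1,0,0,0],[0,0,0,0],[0,0,0,0]]])

```text
time: 35.1
eef_pos: [0.6408, 0.2259, 0.0226]
tcp_rot: [0.528, 0.47, -0.528, 0.471]
contact_force: [-0.5, 0.7, -1.9]
opening: 0.484
```

```bash
python3 -c "
from h import *
go(.6402,.226,.0207)"
```

```text
t 35.1 pos [0.6408 0.2259 0.0226] x [ 0.  0. -1.] need cm [ 0.19 -0.06  0.  ] turn -0.0 F [-0.5  0.7 -1.9] open 41.4
```

Call:
arm_command(increments=[[[0.1,-0.06,0,0],[0.1,0,0,0],[0.05,0,0,0],[0,0,0,0]]])

```text
time: 35.6
eef_pos: [0.64, 0.226, 0.0207]
tcp_rot: [-0.528, -0.471, 0.528, -0.47]
contact_force: [-3.7, 0.0, 4.5]
opening: 0.483
```

Call:
arm_command(increments=[[[0,0,0,0],[0,0,0,0],[0,0,0,0],[0,0,0,0],[0,0,0,0],[0,0,0,0]]], grip=8.54)

```text
time: 36.35
eef_pos: [0.64, 0.226, 0.0198]
tcp_rot: [0.528, 0.47, -0.528, 0.47]
contact_force: [0.6, 0.6, -0.5]
opening: 0.999
```

Call:
arm_command(increments=[[[-1,0,0,0],[-2,0,0,0],[-3,0,0,0],[-3,0,0,0],[-3,0,0,0],[-3,0,0,0],[0,-2,0,0],[0,-4,0,0],[0,-4,0,0],[0,-4,0,0],[0,-4,0,0],[0,-2,0,0],[0,0,0,0],[0,0,0,0]]])

```text
time: 38.1
eef_pos: [0.4425, 0.249, 0.1712]
tcp_rot: [0.529, 0.47, -0.527, 0.471]
contact_force: [-0.1, 0.1, 0.6]
opening: 1.001
```

```bash
python3 -c "
from h import *
go(.6402,.226,.0207)
im={c:optics.read_camera(c) for c in('top','scene')}
for (x,y),(k,h) in zip(PADS,H.items()):
  for c in im:
    b=dark(c,im[c],[x,y,h+.019],8); print(k,c,b and ((onz(c,b[1:],h+.019)[:2]-[x,y])*1000).round(1))
for c in im: cv2.imwrite('pics/%s6.png'%c,im[c])
for q in('timer','steel_cup'):
  for c in im: print(q,c,[ (np.round(r['at'],1),onz(c,r['at'],.012).round(4)) for r in optics.place_of(c,q)][:1])
"
```

```text
t 38.1 pos [0.4425 0.249  0.1712] x [ 0.003  0.001 -1.   ] need cm [15.1  19.87  0.03] turn -0.0 F [-0.1  0.1  0.6] open 85.5
smallest_canister top [0.6 0.3]
smallest_canister scene [-0.1 -2. ]
small_canister top [0.8 1.3]
small_canister scene [ 0.6 -0.7]
large_canister top [1.3 0.4]
large_canister scene None
largest_canister top [1.2 0.6]
largest_canister scene None
timer top [(array([160. , 173.8]), array([0.6525, 0.326 , 0.012 ]))]
timer scene [(array([277.7, 182.3]), array([0.6496, 0.3209, 0.012 ]))]
steel_cup top [(array([179.2, 379. ]), array([ 0.5985, -0.1203,  0.012 ]))]
steel_cup scene [(array([191.9, 305.6]), array([ 0.6022, -0.1315,  0.012 ]))]
```

View pics/top6.png

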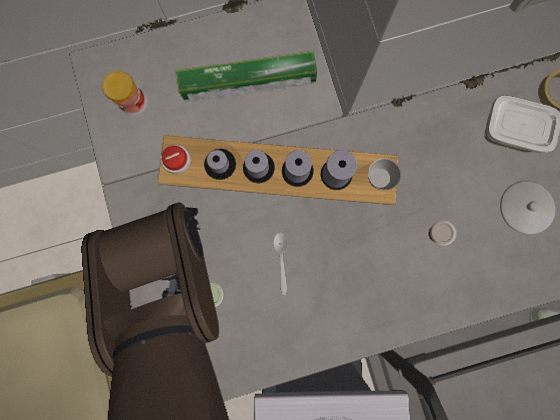

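View pics/scene6.png

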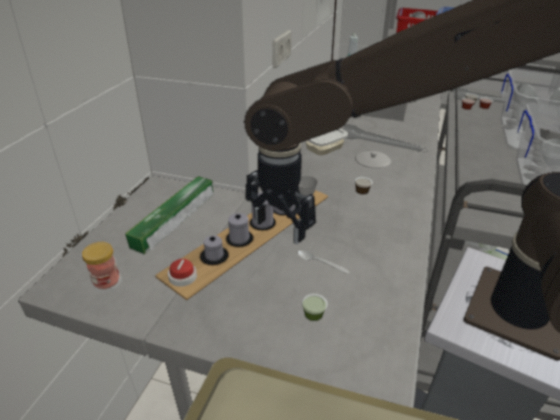

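Both views show the four canisters upright and graded from the timer (158,175) to the cup (174,384). The knobs in the top view run from (159,217) to (163,342), and the gripper is clear of everything.

```bash
python3 -c "
from h import *
a=cv2.imread('pics/top0.png').astype(int);b=cv2.imread('pics/top6.png').astype(int)
for n,(r,c) in dict(timer=(158,175),cup=(174,384)).items(): print(n,abs(a-b)[r-18:r+18,c-18:c+18].mean())
print(ctrl.sign_off())"
```

```text
timer 9.665123456790123
cup 10.13940329218107
the job is handed in; nothing more can be done
None
```

```bash
python3 -c "
import cv2,numpy as np
a=cv2.imread('pics/top0.png',0).astype(np.float32);b=cv2.imread('pics/top6.png',0).astype(np.float32)
for n,(r,c) in dict(timer=(158,175),cup=(174,384),far=(90,125)).items():
  s=np.s_[r-20:r+20,c-20:c+20];print(n,abs(a-b)[s].mean(),(a-b)[s].mean(),cv2.phaseCorrelate(a[s].copy(),b[s].copy()))"
```

```text
timer 9.860625 -9.795625 ((-0.10134184922796408, -0.06576782502312284), 0.9451535969972611)
cup 10.42 -10.41125 ((-0.15734303758621948, 0.14558605557371962), 0.9975793504714966)
far 9.708125 -9.691875 ((0.010706894746654427, -0.032766169594751204), 0.9537379691004753)
```

All four canisters are standing upright on the pads in size order, smallest beside the timer and largest beside the steel cup. I handed the job in at about 38 s, with the gripper clear of everything.

**Placement:** In the last top view, each canister was within about 1.5 mm of its pad centre. The scene view agreed to about 2 mm for smallest and small. The arm hid large and largest in that last scene view, but earlier scene pictures, taken just after each was placed, put both within 1.6 mm.

**Timer and cup:** Comparing the first and last top pictures shows shifts of 0.2 pixel or less for both, so neither was moved. Three checks were off:
- **Raw picture difference:** it came out at about 10 grey levels around the timer and cup. An untouched jar showed the same change, so this is an overall brightness shift. I only worked that out after handing in.
- **Network, steel cup:** its position in the last scene view was about 2 cm off the first reading, because the cup was partly hidden by the arm.
- **Network, timer:** its position in the top view read about 1 cm off the first reading.

**Forces:** The wrist-force readings after each move stayed below about 8 N.

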